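# Free the sherd and hold the lamp flap at balance

### The job

Get the sherd ready to be photographed: first raise the small lever on the presser stand fully, so that the foot comes off the sherd. Then take the lamp box's flap by its handle bar, swing it up until it stands straight up at its balance point, and keep it there in the grip: its stay is missing and it must not fall over backwards. Finish while still gripping the bar with the flap upright and still, and leave the sherd and the things on the bench where they are.

Things in the scene. Friction and masses are not known exactly. Their poses are not given: they have to be found in the camera images.
- lamp: White lamp box, open on top, 150 mm deep (its own x) x 200 mm wide (y) x 85 mm high, fixed to the table. Origin: centre of its underside. Its x axis points from its front wall (towards the robot) to its hinge side. Its front wall is 75 mm from the origin.
- flap (a joint): Flap angle (rad): aluminium panel 200 mm wide, 140 long, 5 thick, 0.2 to 0.4 kg, lying on the lamp box, hinged along its far edge (axis: lamp's y). 0 = shut, level; grows as the free edge swings up and back; 1.57 = straight up, the balance point (weight evenly spread in its plane); stop at 2.4. The hinge is nearly free: let go, it falls shut before the balance point, over backwards beyond it.
- flap_hinge (a point): Middle of the flap's hinge axis: 70 mm behind the lamp's origin along the lamp's +x, 90 mm above the table. Its axes are those of the lamp.
- flap_bar (a point): Middle of the flap's handle bar: round steel, 10 mm thick, parallel to the hinge axis and 190 mm from it, in the panel's plane, on two arms 102 mm apart inside, 40 mm gap from bar to panel edge. Shut: 45 mm in front of the lamp's front wall (to bar centre), 90 mm above the table; upright: 280 mm above it. It can turn between gripped pads.
- stand: Grey presser stand, fixed to the table: base 180 (x) x 140 (y) x 20 mm, steel column at the back, head 46 mm wide between 140 and 190 mm high (column cap up to 202 mm). Origin: centre of its underside. Its -x side with the lever faces roughly to the robot.
- lever (a joint): Angle (rad) of the small lever on the front of the stand's head, turning about the stand's y. 0 = down (it points to the stand's -x, 0.40 rad below level), 0.9 = fully up at its stop (0.50 rad above level). It stays where it is left; its tip takes 1 to 2 N. Raising it lifts the rubber presser foot under the head off the sherd by up to 20 mm.
- lever_tip (a point): Centre of the black knob at the lever's tip, a cylinder 16 mm in diameter and 20 mm long along the stand's y, 75 mm from the pivot; between 136 mm (down) and 201 mm (up) above the table.
- lever_pivot (a point): Pivot of the lever: 38 mm in front of the stand's origin (its -x), 165 mm above the table. Its axes are those of the stand.
- sherd: Loose flat terracotta sherd, about 50 x 70 x 8 mm, on the stand's rubber stage (26 mm above the table) under the presser foot. Origin: underside.
- solvent: Loose amber bottle, 56 mm in diameter, 130 mm high, behind the work. Origin: underside.
- jar: Loose clear jar, 60 mm in diameter, 70 mm high, at the right. Origin: underside.
- bowl: Loose white bowl, 110 mm in diameter, 45 mm high, at the left. Origin: underside.
- brush: Loose brush, 170 mm long, lying flat, nearest to the robot. Origin: on its underside.
- spatula: Loose spatula, 190 mm long, lying at the right. Origin: underside.
- mug: Loose blue cup, 72 mm in diameter, 85 mm high, at the left. Origin: underside.
- block: Loose cork block, 90 x 60 x 30 mm, at the right. Origin: underside.

How it is judged:
By the outcome, as a careful person would: the job done as asked, in the order asked, and still so for the second after the job is handed in, while the arm keeps its last pose, push and grip.
It also fails if it takes over 58 s, if anything falls off the work surface, if the arm or the gripper's body presses on something with over 40 N, if the wrist force passes 120 N, or if a joint passes its speed limit or range.

### The arm

A 7-joint arm with a two-finger parallel gripper is mounted at the origin on the work surface. World frame = base frame: x ahead of the robot, y to its left, z up, the work surface at z = 0. Lengths are in m, angles in rad, forces in N, time in s.
With the tool pointing down it reaches from about 0.425 to 0.875 m from the base axis. Payload 4.7 kg.
Tool frame: the origin (TCP) lies midway between the tips of the shut fingers; the grasp point (between the pads) lies 19 mm behind it; z points along the fingers, y is the direction in which the jaws open and shut (so a half turn about z gives the same grasp; the last joint's range is limited). The gripper opens to 87 mm and grips with 3 to 60 N. Pads are 19 mm wide; open, the fingers measure 117 mm over their backs; the gripper's body (75 mm by 190 mm) begins 51 mm behind the grasp point.
Start: joints at [-1.139, 0.321, -0.07, 1.45, 0.023, 1.371, -0.057], TCP at [0.264, 0.594, 0.223] pointing down, gripper open.
Joint ranges: [-2.86, 2.86], [-0.3, 2.09], [-1.38, 1.24], [0.06, 2.45], [-1.56, 4.7], [0.09, 2.05], [-2.69, 2.69]. Speed limits (rad/s): [2.57, 2.57, 3.14, 3.14, 3.14, 3.14, 3.14].

### API

Orientations are given as a rotation vector (axis times angle).
In Python, from bench import * gives the robot as it stands. The module is installed in compiled form; this text tells all that it offers.
- The arm moves only by the tool play_rows, never from a script. Its argument "series" is one flat list of numbers, 7 for each row, row after row: the opening in per cent of the stroke, from 0 (shut) to 100 (fully open), then the shift along the tool's x, y, z in m, then the turn, a rotation vector about the tool's x, y, z in degrees. In form: [fingers, tx, ty, tz, rx, ry, rz, fingers, tx, ty, tz, rx, ry, rz, ...]. A call has 1 to 10 rows; each row is the pose to reach, as a shift and turn from the pose commanded when the call began, along the tool's axes at that moment; what a row does not reach only later rows make up. A row lasts 1/12 s, in which the tool goes at most 41.7 mm and 7.16 degrees, less where a joint would pass 70% of its speed; a pose out of reach is approached as far as the arm can. A call with a gripper value outside its range is refused whole. The fingers move at their own pace and stop on an object; "force" is the grip in N (left out, the last holds). Time passes only in rows, so rows that repeat a pose let the fingers close. It gives the time, the measured TCP pose, the force and the opening at its end, in the units of the state.
- get_state(): the state, without advancing time (a new reading comes with each control period).
- get_image(name): name is "side" or "top" or "wrist"; returns a dict with "frame" (400x640x3 uint8, red, green, blue), "fx", "fy", "cx", "cy" (pixels), "R" (3x3) and "t" (3): a world point X has camera coordinates R X + t. Camera axes: x right, y down, z forward; pixel columns grow to the right and rows downward; lengths in m; the calibration is good to about 2 mm. The wrist camera is an equidistant fisheye: a pixel r from the principal point sees the ray r / f radians off the axis. A picture is of the moment at which its call begins. There is no depth.
- close_job(): hands the job in, once; it reports no verdict.
The state is a dict: "time": time; "joint_positions": joint angles; "qd": joint speeds; "joint_torque": joint torques, N m; "position": TCP position; "tool_rot": TCP orientation; "ft_force": force on the tool from outside, world axes, zero at the start; "torque": the same for the moment, N m; "grip_width": opening from 0.0 (shut) to 1.0 (fully open).
Only numpy, scipy, OpenCV 4.12 (cv2) and the standard library are available. Lean on these libraries where they do the work, as an engineer would, in place of code of your own. Each camera call takes 0.05 s, during which the arm holds its last target.

## Working session

There is one attempt and no reset: what is moved stays moved. The work goes in short steps, Python scripts to look and compute and a tool call to move; the robot and the scene stay as the last step left them, time stands still between calls to the robot, and variables do not carry over. Pictures are saved under pics/ and viewed, and the job is handed in when it is done.

Besides the shell and the picture viewer there is one more tool, called after "Emit:" as name(argument=value, ...) on one line, values as JSON. play_rows: Moves the arm, as the interface text tells. Its arguments: {"type":"object","properties":{"series":{"type":"array"},"force":{"type":"number"}},"required":["series"]}

```bash
mkdir -p pics; python3 - <<'E'
from bench import *
import cv2,numpy as np
s=get_state(); print({k:np.round(v,4).tolist() for k,v in s.items()})
for n in ["side","top","wrist"]:
    d=get_image(n); cv2.imwrite(f"pics/{n}0.png",d["frame"][:,:,::-1]); print(n,d["fx"],d["fy"],d["cx"],d["cy"],np.round(d["R"],4).tolist(),np.round(d["t"],4).tolist())
    np.savez(f"{n}0.npz",**d)
E
```

```text
{'time': 0.0, 'joint_positions': [-1.1389, 0.3218, -0.0701, 1.4517, 0.0226, 1.3708, -0.0569], 'qd': [-0.0003, -0.0006, -0.0014, -0.0012, -0.0005, 0.0009, -0.0002], 'joint_torque': [-0.0009, -49.1293, -0.4042, -31.2533, -0.0639, 0.0438, 0.0002], 'position': [0.2635, 0.5936, 0.2215], 'tool_rot': [-0.6514, -3.073, 0.0031], 'ft_force': [0.5397, 0.4222, -0.5644], 'torque': [0.0098, 0.0179, -0.0555], 'grip_width': 0.9992}
side 443.4341582054051 443.4341582054051 320.8399981212103 190.92585483603793 [[0.7665, -0.642, -0.0189], [-0.3986, -0.4524, -0.7978], [0.5036, 0.619, -0.6027]] [-0.4597, 0.3502, 0.8878]
top 445.21309722039535 445.21309722039535 319.0624279667465 191.78805313062537 [[0.0028, -1.0, -0.0042], [-0.9904, -0.0022, -0.138], [0.138, 0.0045, -0.9904]] [-0.0029, 0.6093, 1.1209]
wrist 309.70691628693146 309.70691628693146 324.1446399864485 197.81047470653454 [[0.4057, 0.914, -0.0019], [0.8842, -0.392, 0.254], [0.2314, -0.1047, -0.9672]] [-0.6494, -0.0311, 0.3901]
```

View pics/side0.png

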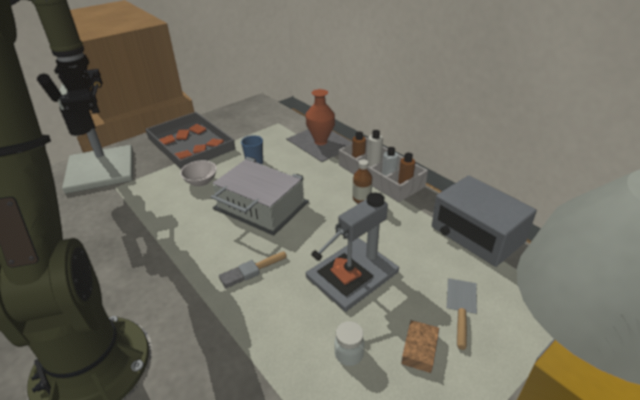

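View pics/top0.png

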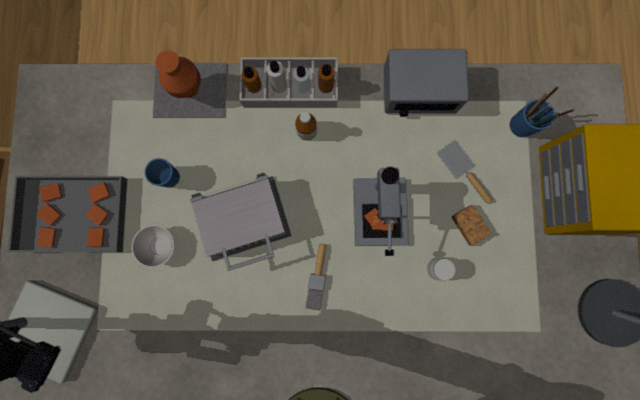

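View pics/wrist0.png

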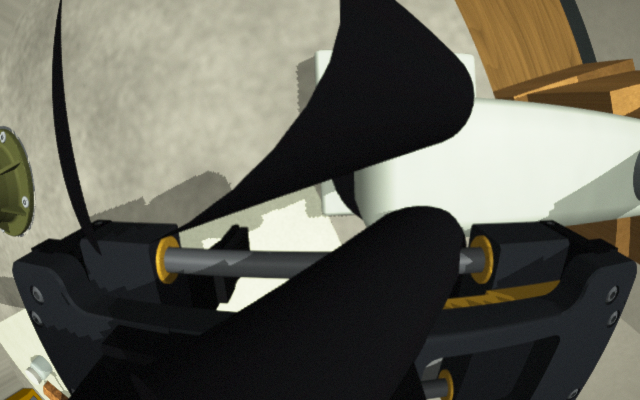

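Side and top show the lamp box (top px ~240,215) with its bar around (250,260), and the stand (380,212) with its knob at (389,253). Next I'll enlarge these for measuring.

```bash
python3 - <<'E'
import cv2
t=cv2.imread("pics/top0.png"); s=cv2.imread("pics/side0.png")
c=cv2.resize(t[165:285,185:305],None,fx=5,fy=5,interpolation=cv2.INTER_CUBIC); cv2.imwrite("pics/topA.png",c)
c=cv2.resize(t[160:270,340:450],None,fx=5,fy=5,interpolation=cv2.INTER_CUBIC); cv2.imwrite("pics/topB.png",c)
c=cv2.resize(s[140:320,200:420],None,fx=3.3,fy=3.3,interpolation=cv2.INTER_CUBIC); cv2.imwrite("pics/sideA.png",c)
E
```

```text
(no output)
```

View pics/topA.png

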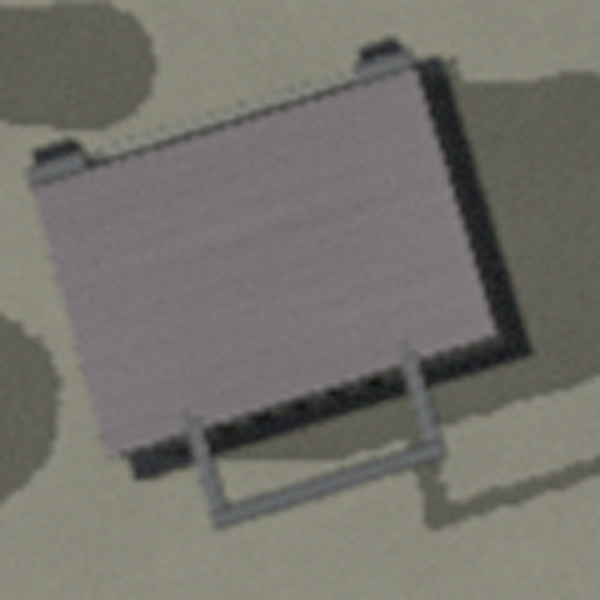

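View pics/topB.png

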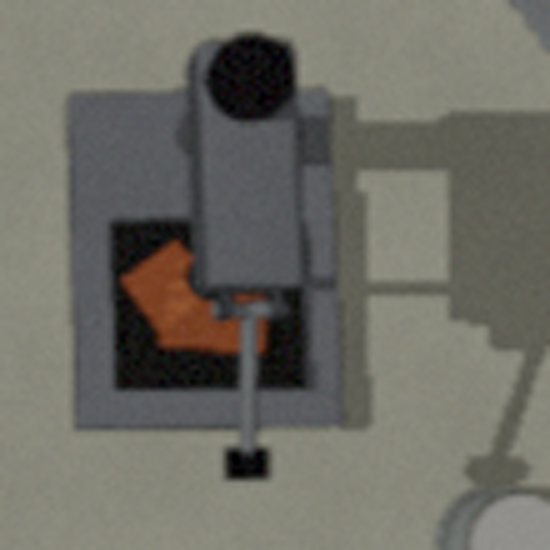

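View pics/sideA.png

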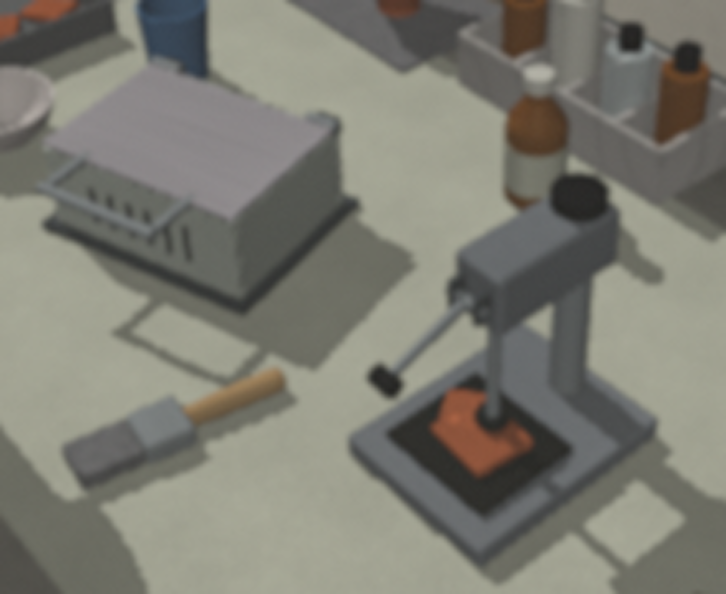

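```bash
cat > h.py <<'E'
import numpy as np
def load(n): return np.load(n+"0.npz")
def bp(d,u,v,z):
    r=np.array([(u-d["cx"])/d["fx"],(v-d["cy"])/d["fy"],1.]); R=d["R"]; C=-R.T@d["t"]; r=R.T@r
    return C+r*(z-C[2])/r[2]
def pj(d,X):
    c=d["R"]@X+d["t"]; return np.array([c[0]/c[2]*d["fx"]+d["cx"],c[1]/c[2]*d["fy"]+d["cy"]])
def tri(p):
    A=[];b=[]
    for d,u,v in p:
        R,t=d["R"],d["t"]; a=(u-d["cx"])/d["fx"]; c=(v-d["cy"])/d["fy"]
        A+= [R[0]-a*R[2], R[1]-c*R[2]]; b+=[a*t[2]-t[0], c*t[2]-t[1]]
    return np.linalg.lstsq(np.array(A),np.array(b),rcond=None)
E
python3 - <<'E'
from h import *
np.set_printoptions(precision=4,suppress=True)
T=load("top");S=load("side")
A=lambda x,y:((x+.5)/5-.5+185,(y+.5)/5-.5+165)
B=lambda x,y:((x+.5)/5-.5+340,(y+.5)/5-.5+160)
Q=lambda x,y:((x+.5)/3.3-.5+200,(y+.5)/3.3-.5+140)
P=[bp(T,*A(*c),0.0925) for c in [(32,185),(415,68),(497,333),(112,455)]]
for p in P: print("panel",p)
bars=[bp(T,*A(*c),0.09) for c in [(219,517),(438,450)]]
bs=[bp(S,*Q(*c),0.09) for c in [(43,187),(153,230)]]
print("bar top",bars,"mid",sum(bars)/2); print("bar side",bs,"mid",sum(bs)/2)
ex=(P[0]+P[1]-P[2]-P[3])[:2]; ey=(P[0]+P[3]-P[1]-P[2])[:2]
print("yaw x",np.arctan2(ex[1],ex[0]),"from y",np.arctan2(-ey[0],ey[1]), np.linalg.norm(ex)/2,np.linalg.norm(ey)/2)
yb=(bars[0]-bars[1]); print("bar yaw",np.arctan2(-yb[0],yb[1]),np.linalg.norm(yb))
yw=np.arctan2(-ey[0],ey[1]); X=np.array([np.cos(yw),np.sin(yw)])
c=sum(P)[:2]/4; print("centre panel",c,"bar pred",c-X*.12,"hinge",c+X*.07)
print("knob top z.136+.008",bp(T,*B(247,463),.144),"side z.136",bp(S,*Q(385,380),.136), tri([(T,*B(247,463)),(S,*Q(385,380))])[0])
for c in [(70,93),(328,90),(342,428),(77,428)]: print("base",bp(T,*B(*c),.02))
for c in [(355,450),(655,425),(480,560)]: print("base side",bp(S,*Q(*c),.02))
print("cap",bp(T,*B(252,77),.202),"knob ctr .136",bp(T,*B(247,463),.138))
E
```

```text
panel [0.5769 0.3178 0.0925]
panel [0.6365 0.1278 0.0925]
panel [0.5039 0.0847 0.0925]
panel [0.4437 0.2728 0.0925]
bar top [array([0.4138, 0.2199, 0.09  ]), array([0.4466, 0.1132, 0.09  ])] mid [0.4302 0.1665 0.09  ]
bar side [array([0.412 , 0.2207, 0.09  ]), array([0.4495, 0.1154, 0.09  ])] mid [0.4308 0.168  0.09  ]
yaw x 0.31963856531827745 from y 0.30673779519246047 0.13997667850623838 0.19829528885619951
bar yaw 0.298104486916738 0.1116252269061207
centre panel [0.5403 0.2008] bar pred [0.4259 0.1645] hinge [0.607  0.2219]
knob top z.136+.008 [ 0.453  -0.1656  0.144 ] side z.136 [ 0.4541 -0.1631  0.136 ] [ 0.4526 -0.1659  0.1393]
base [ 0.6493 -0.0934  0.02  ]
base [ 0.6513 -0.2313  0.02  ]
base [ 0.4718 -0.2344  0.02  ]
base [ 0.4715 -0.0957  0.02  ]
base side [ 0.4648 -0.112   0.02  ]
base side [ 0.6431 -0.2351  0.02  ]
base side [ 0.4673 -0.2408  0.02  ]
cap [ 0.6258 -0.1623  0.202 ] knob ctr .136 [ 0.4531 -0.1665  0.138 ]
```

```bash
cat > go.py <<'E'
import numpy as np
from scipy.spatial.transform import Rotation as Ro
from bench import *
np.set_printoptions(precision=4,suppress=True)
def down(yaw):  # tool y axis at heading yaw, z down
    y=np.array([np.cos(yaw),np.sin(yaw),0]);z=np.array([0,0,-1.]);return np.c_[np.cross(y,z),y,z]
def rel(target,yaw=None):
    s=get_state();p=np.array(s["position"]);R=Ro.from_rotvec(s["tool_rot"]).as_matrix()
    sh=R.T@(np.array(target)-p); out=[sh]
    if yaw is not None:
        c=[Ro.from_matrix(R.T@down(y)).as_rotvec(degrees=True) for y in (yaw,yaw+np.pi)]
        out.append(min(c,key=np.linalg.norm)); 
    return out
def st():
    s=get_state();R=Ro.from_rotvec(s["tool_rot"]).as_matrix()
    print("t",round(s["time"],2),"p",np.array(s["position"]),"F",np.array(s["ft_force"]),"g",s["grip_width"],"q",np.array(s["joint_positions"]));print("R cols",R.T)
E
python3 - <<'E'
from go import *
st()
for t in [(.45,.40,.26),(.50,.05,.26),(.47,-.165,.26),(.454,-.165,.25)]: print(t,*rel(t,np.pi/2+.014))
E
```

```text
t 0.15 p [0.2636 0.5937 0.2217] F [ 0.7713 -0.1861 -0.4624] g 0.9984925873601735 q [-1.1389  0.3216 -0.0701  1.4514  0.0226  1.3708 -0.0568]
R cols [[-0.914   0.4057 -0.0001]
 [ 0.4057  0.914  -0.0014]
 [-0.0005 -0.0014 -1.    ]]
(0.45, 0.4, 0.26) [-0.2489 -0.1015 -0.0381] [ -0.0824  -0.0113 -24.7359]
(0.5, 0.05, 0.26) [-0.4366 -0.4011 -0.0376] [ -0.0824  -0.0113 -24.7359]
(0.47, -0.165, 0.26) [-0.4964 -0.6098 -0.0373] [ -0.0824  -0.0113 -24.7359]
(0.454, -0.165, 0.25) [-0.4818 -0.6163 -0.0273] [ -0.0824  -0.0113 -24.7359]
```

Emit:
play_rows(series=[100,-0.01,-0.004,-0.02,0,0,0,100,-0.04,-0.016,-0.03,0,0,-3,100,-0.07,-0.028,-0.038,0,0,-6,100,-0.1,-0.04,-0.038,0,0,-9,100,-0.13,-0.053,-0.038,0,0,-12,100,-0.16,-0.065,-0.038,0,0,-15,100,-0.19,-0.077,-0.038,0,0,-18,100,-0.22,-0.09,-0.038,0,0,-21,100,-0.24,-0.1,-0.038,0,0,-24,100,-0.25,-0.11,-0.038,0,0,-24.7], force=20)

```text
time: 0.98
position: [0.4507, 0.3886, 0.2601]
tool_rot: [-0.016, 3.14, -0.003]
ft_force: [0.6, -0.1, -0.9]
grip_width: 0.998
```

```bash
python3 - <<'E'
from go import *
st()
for t in [(.50,.05,.26),(.47,-.165,.26),(.454,-.165,.25)]: print(t,*rel(t,np.pi/2+.014))
E
```

```text
t 0.98 p [0.4507 0.3886 0.2601] F [ 0.6046 -0.0602 -0.8897] g 0.9982810754301117 q [-0.7937  0.1879  0.0422  1.5402 -0.0061  1.4139  0.83  ]
R cols [[-0.9999 -0.0105 -0.001 ]
 [-0.0105  0.9999 -0.0016]
 [ 0.0011 -0.0016 -1.    ]]
(0.5, 0.05, 0.26) [-0.0457 -0.3391  0.0007] [-0.0918  0.0596 -0.2008]
(0.47, -0.165, 0.26) [-0.0135 -0.5538  0.001 ] [-0.0918  0.0596 -0.2008]
(0.454, -0.165, 0.25) [ 0.0026 -0.5536  0.011 ] [-0.0918  0.0596 -0.2008]
```

Emit:
play_rows(series=[100,-0.005,-0.035,0,0,0,0,100,-0.012,-0.07,0,0,0,0,100,-0.018,-0.105,0,0,0,0,100,-0.024,-0.14,0,0,0,0,100,-0.03,-0.175,0,0,0,0,100,-0.034,-0.21,0,0,0,0,100,-0.038,-0.245,0,0,0,0,100,-0.042,-0.28,0,0,0,0,100,-0.044,-0.31,0,0,0,0,100,-0.045,-0.335,0,0,0,0])

```text
time: 1.82
position: [0.497, 0.0547, 0.2605]
tool_rot: [-0.017, 3.142, -0.001]
ft_force: [0.3, -1.1, 0.4]
grip_width: 0.995
```

Emit:
play_rows(series=[100,0.002,-0.035,0,0,0,0,100,0.006,-0.07,0,0,0,0,100,0.012,-0.105,0,0,0,0,100,0.02,-0.14,0,0,0,0,100,0.03,-0.17,0,0,0,0,100,0.04,-0.195,0,0,0,0,100,0.046,-0.212,0,0,0,0,100,0.047,-0.218,0,0,0,-0.2,100,0.047,-0.218,0,0,0,-0.2])

```text
time: 2.57
position: [0.4526, -0.1622, 0.2606]
tool_rot: [-0.022, 3.141, 0.0]
ft_force: [0.4, 0.0, -0.5]
grip_width: 1.0
```

```bash
python3 - <<'E'
from go import *
import cv2
st()
for n in ["wrist","side"]:
    d=get_image(n); np.savez(n+"1.npz",**d); cv2.imwrite(f"pics/{n}1.png",d["frame"][:,:,::-1])
for t in [(.454,-.165,.25),(.454,-.165,.117)]: print(t,*rel(t,np.pi/2+.014))
E
```

```text
t 2.57 p [ 0.4526 -0.1622  0.2606] F [ 0.4197  0.0465 -0.5065] g 0.9998222950965453 q [-0.2713 -0.0865  0.5318  1.8136  0.0441  1.4024  1.8362]
R cols [[-0.9999 -0.0139 -0.0004]
 [-0.0139  0.9999  0.0003]
 [ 0.0004  0.0003 -1.    ]]
(0.454, -0.165, 0.25) [-0.0004 -0.0056  0.0104] [0.0433 0.0005 0.2402]
(0.454, -0.165, 0.117) [-0.0004 -0.0057  0.1434] [0.0433 0.0005 0.2402]
```

View pics/wrist1.png

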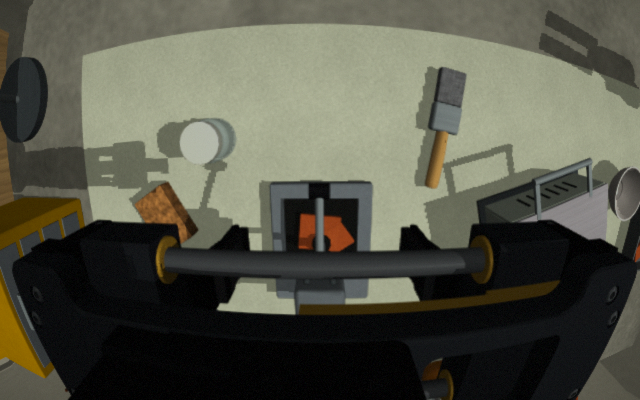

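View pics/side1.png

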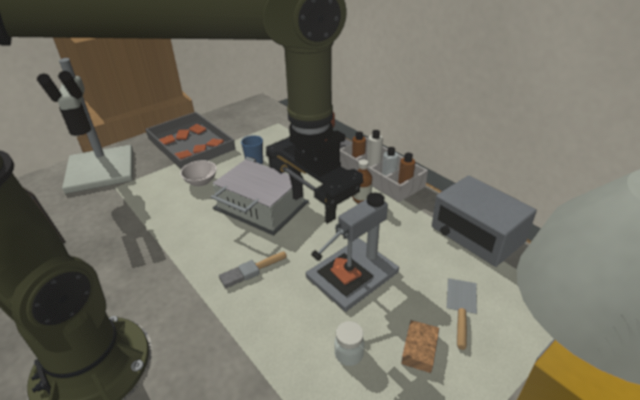

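```bash
python3 - <<'E'
from h import *
from bench import get_state
S=np.load("side1.npz");W=np.load("wrist1.npz")
print(pj(S,np.array(get_state()["position"])), pj(S,np.array([.454,-.165,.136])))
print(np.round(S["R"]-np.load("side0.npz")["R"],3).max(), W["R"].round(3),W["t"].round(3),"wcam",(-W["R"].T@W["t"]).round(3))
def fe(d,u,v,z):
    x=(u-d["cx"])/d["fx"];y=(v-d["cy"])/d["fy"];r=np.hypot(x,y);ray=np.array([np.sin(r)*x/r,np.sin(r)*y/r,np.cos(r)])
    R=d["R"];C=-R.T@d["t"];ray=R.T@ray;return C+ray*(z-C[2])/ray[2]
print("knob",fe(W,319,190,.136), "base corners",[fe(W,*c,.02).round(3) for c in [(271,184),(372,184)]])
print("bar ends",fe(W,537,181,.09),fe(W,590,161,.09))
E
```

```text
[313.26668955 208.36653519] [316.86683969 255.31619213]
0.0 [[-0.014  1.     0.   ]
 [ 0.967  0.013  0.254]
 [ 0.254  0.004 -0.967]] [ 0.168 -0.476  0.312] wcam [ 0.384 -0.163  0.423]
knob [ 0.45138745 -0.1668318   0.136     ] base corners [array([ 0.471, -0.233,  0.02 ]), array([ 0.469, -0.097,  0.02 ])]
bar ends [0.44455098 0.11622242 0.09      ] [0.41065673 0.22271968 0.09      ]
```

```bash
python3 - <<'E'
from go import *
st(); st()
print(*rel((.453,-.166,.117),np.pi/2+.014))
E
```

```text
t 2.67 p [ 0.4534 -0.1594  0.2604] F [-0.579   0.0731 -0.0317] g 1.0011237668352853 q [-0.2732 -0.0858  0.5284  1.8136  0.0431  1.4025  1.8353]
R cols [[-0.9998 -0.0182 -0.    ]
 [-0.0182  0.9998  0.0008]
 [-0.      0.0008 -1.    ]]
t 2.67 p [ 0.4534 -0.1594  0.2604] F [-0.579   0.0731 -0.0317] g 1.0011237668352853 q [-0.2732 -0.0858  0.5284  1.8136  0.0431  1.4025  1.8353]
R cols [[-0.9998 -0.0182 -0.    ]
 [-0.0182  0.9998  0.0008]
 [-0.      0.0008 -1.    ]]
[ 0.0006 -0.0067  0.1434] [0.0433 0.0005 0.2402]
```

Emit:
play_rows(series=[80,0.0005,-0.0065,0.01,0,0,0.2,75,0.0005,-0.0065,0.03,0,0,0.2,75,0.0005,-0.0065,0.055,0,0,0.2,75,0.0005,-0.0065,0.08,0,0,0.2,75,0.0005,-0.0065,0.1,0,0,0.2,75,0.0005,-0.0065,0.12,0,0,0.2,75,0.0005,-0.0065,0.135,0,0,0.2,75,0.0005,-0.0065,0.143,0,0,0.2,75,0.0005,-0.0065,0.143,0,0,0.2,75,0.0005,-0.0065,0.143,0,0,0.2])

```text
time: 3.5
position: [0.4527, -0.1669, 0.1174]
tool_rot: [0.023, -3.141, 0.0]
ft_force: [-0.6, -0.5, -0.4]
grip_width: 0.754
```

```bash
python3 - <<'E'
from go import *
import cv2
st()
a=get_image("wrist")["frame"][130:300,220:420];b=get_image("side")["frame"][180:320,260:420]
f=lambda i:cv2.resize(i[:,:,::-1],(400,400))
cv2.imwrite("pics/2.png",np.hstack([f(a),f(b)]));print(*rel((.453,-.166,.117),np.pi/2+.014))
E
```

```text
t 3.5 p [ 0.4527 -0.1669  0.1174] F [-0.6468 -0.4892 -0.378 ] g 0.7542200984482792 q [-0.2496  0.0403  0.5635  2.004  -0.0237  1.1041  1.9093]
R cols [[-0.9999 -0.0143  0.0006]
 [-0.0143  0.9999 -0.0002]
 [-0.0006 -0.0002 -1.    ]]
[0.0005 0.0014 0.0015] [-0.019   0.0966 -0.0055]
```

View pics/2.png

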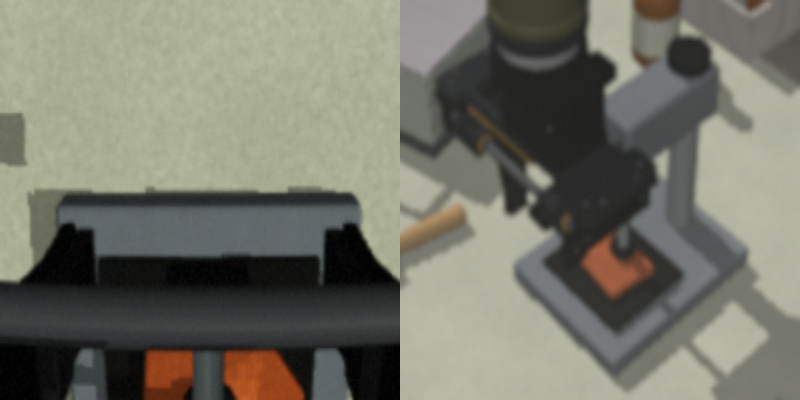

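Wrist view: the knob (crop ~207,270) is centred between the fingers. Now closing.

Emit:
play_rows(series=[15,0,0,0,0,0,0,15,0,0,0,0,0,0,15,0,0,0,0,0,0,15,0,0,0,0,0,0,15,0,0,0,0,0,0,15,0,0,0,0,0,0,15,0,0,0,0,0,0,15,0,0,0,0,0,0], force=20)

```text
time: 4.27
position: [0.4526, -0.1674, 0.1175]
tool_rot: [-0.021, 3.142, 0.0]
ft_force: [0.8, -0.7, 0.1]
grip_width: 0.233
```

```bash
python3 - <<'E'
from go import *
st()
for a in np.arange(-.4,.56,.1): print(round(a,2),"tool x (back +)",round(.075*(np.cos(a)-np.cos(.4)),4),"up",round(.075*(np.sin(a)+np.sin(.4)),4))
E
```

```text
t 4.27 p [ 0.4526 -0.1674  0.1175] F [ 0.7999 -0.6807  0.0577] g 0.23302538103599513 q [-0.2491  0.0396  0.5641  2.0043 -0.0238  1.104   1.9094]
R cols [[-0.9999 -0.0133 -0.    ]
 [-0.0133  0.9999  0.0001]
 [ 0.      0.0001 -1.    ]]
-0.4 tool x (back +) 0.0 up 0.0
-0.3 tool x (back +) 0.0026 up 0.007
-0.2 tool x (back +) 0.0044 up 0.0143
-0.1 tool x (back +) 0.0055 up 0.0217
-0.0 tool x (back +) 0.0059 up 0.0292
0.1 tool x (back +) 0.0055 up 0.0367
0.2 tool x (back +) 0.0044 up 0.0441
0.3 tool x (back +) 0.0026 up 0.0514
0.4 tool x (back +) 0.0 up 0.0584
0.5 tool x (back +) -0.0033 up 0.0652
```

Emit:
play_rows(series=[15,0.0025,0,-0.007,0,0,0,15,0.0045,0,-0.0145,0,0,0,15,0.0055,0,-0.022,0,0,0,15,0.006,0,-0.029,0,0,0,15,0.0055,0,-0.0365,0,0,0,15,0.0045,0,-0.044,0,0,0,15,0.0025,0,-0.0515,0,0,0,15,0,0,-0.0585,0,0,0,15,-0.0025,0,-0.063,0,0,0,15,-0.0035,0,-0.066,0,0,0])

```text
time: 5.1
position: [0.4554, -0.1672, 0.1831]
tool_rot: [0.021, -3.139, -0.0]
ft_force: [1.6, -1.2, -17.1]
grip_width: 0.224
```

Emit:
play_rows(series=[15,-0.0005,0,-0.0015,0,0,0,15,-0.001,0,-0.003,0,0,0,15,-0.001,0,-0.003,0,0,0,15,-0.001,0,-0.003,0,0,0])

```text
time: 5.43
position: [0.4556, -0.1671, 0.184]
tool_rot: [0.021, -3.138, -0.0]
ft_force: [3.4, -2.4, -24.5]
grip_width: 0.227
```

```bash
python3 - <<'E'
from go import *
import cv2
st()
a=get_image("wrist")["frame"][100:300,220:420];b=get_image("side")["frame"][180:320,260:420]
f=lambda i:cv2.resize(i[:,:,::-1],(400,400))
cv2.imwrite("pics/3.png",np.hstack([f(a),f(b)]))
E
```

```text
t 5.43 p [ 0.4556 -0.1671  0.184 ] F [  3.3784  -2.3536 -24.4792] g 0.2272534057098646 q [-0.2604 -0.021   0.5543  1.9148  0.0129  1.2485  1.8736]
R cols [[-0.9999 -0.0131  0.004 ]
 [-0.0131  0.9999  0.    ]
 [-0.004  -0.     -1.    ]]
```

View pics/3.png

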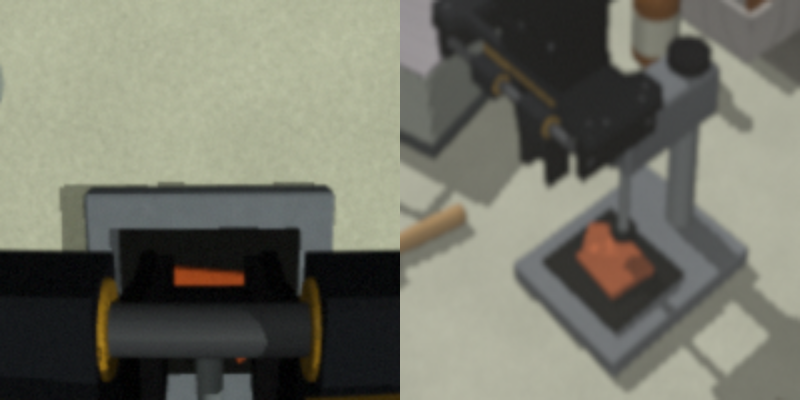

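The foot is off the sherd, and the lever is hard against its stop (24 N). Releasing.

Emit:
play_rows(series=[75,0,0,0,0,0,0,75,0,0,0,0,0,0,75,0,0,0,0,0,0,75,0,0,0,0,0,0,75,0,0,0,0,0,0,75,0,0,-0.015,0,0,0,75,0,0,-0.035,0,0,0,75,0,0,-0.06,0,0,0,75,0,0,-0.085,0,0,0,75,0,0,-0.095,0,0,0])

```text
time: 6.37
position: [0.4587, -0.1679, 0.2857]
tool_rot: [-0.021, 3.135, -0.001]
ft_force: [1.4, 0.6, -0.2]
grip_width: 0.739
```

```bash
python3 - <<'E'
from go import *
import cv2
st()
for t in [(.47,0,.27),(.43,.167,.27),(.43,.167,.071)]: print(t,*rel(t,.306))
for n in ["side","top"]:
    d=get_image(n); np.savez(n+"2.npz",**d); 
    i=d["frame"][:,:,::-1]; i=i[180:320,260:420] if n=="side" else i[160:270,340:450]
    cv2.imwrite(f"pics/{n}4.png",cv2.resize(i,None,fx=4.5,fy=4.5,interpolation=cv2.INTER_CUBIC))
E
```

```text
t 6.37 p [ 0.4587 -0.1679  0.2857] F [ 1.3997  0.6203 -0.1897] g 0.7389556962480898 q [-0.2709 -0.0821  0.5391  1.7604  0.0413  1.4457  1.8459]
R cols [[-0.9999 -0.0132 -0.0062]
 [-0.0132  0.9999 -0.0006]
 [ 0.0062 -0.0005 -1.    ]]
(0.47, 0, 0.27) [-0.0134  0.1677  0.0157] [ 0.1995  0.3284 73.224 ]
(0.43, 0.167, 0.27) [0.0244 0.3352 0.0153] [ 0.1995  0.3284 73.224 ]
(0.43, 0.167, 0.071) [0.0257 0.3353 0.2143] [ 0.1995  0.3284 73.224 ]
```

View pics/side4.png

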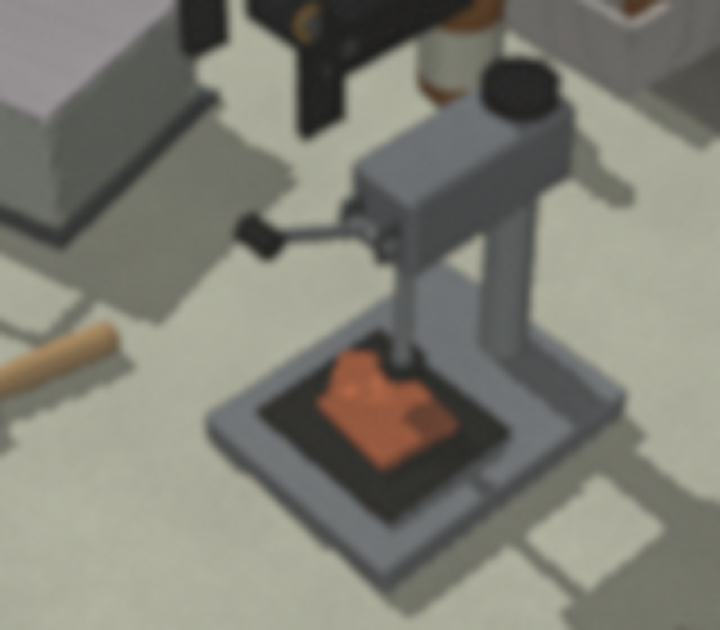

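```bash
python3 - <<'E'
from h import *
S=load("side")
print("knob seen",260/4.5+260-.4,237/4.5+180-.4)
for a in (.3,.4,.5): print(a,pj(S,np.array([.523-.075*np.cos(a),-.166,.165+.075*np.sin(a)])))
E
```

```text
knob seen 317.3777777777778 232.26666666666665
0.3 [315.56014781 238.28642308]
0.4 [316.45144301 235.15690406]
0.5 [317.61577195 231.96169157]
```

Emit:
play_rows(series=[60,-0.002,0.018,0,0,0,6.5,50,-0.005,0.036,0,0,0,13,46,-0.007,0.054,0,0,0,19.5,46,-0.009,0.075,0,0,0,26,46,-0.01,0.1,0,0,0,32.5,46,-0.011,0.125,0,0,0,39,46,-0.011,0.15,0,0,0,45.5,46,-0.01,0.175,0,0,0,52,46,-0.007,0.2,0,0,0,58.5,46,-0.003,0.225,0,0,0,65])

```text
time: 7.3
position: [0.4562, 0.0588, 0.2797]
tool_rot: [-1.677, -2.655, 0.003]
ft_force: [0.5, 0.6, -0.3]
grip_width: 0.462
```

```bash
python3 - <<'E'
from go import *
st()
for t in [(.43,.167,.27),(.43,.167,.17)]: print(t,*rel(t,.306))
E
```

```text
t 7.3 p [0.4562 0.0588 0.2797] F [ 0.5472  0.5971 -0.3217] g 0.4615098648783008 q [-0.4103 -0.115   0.206   1.8115  0.0237  1.4451  0.2353]
R cols [[-0.4296  0.903   0.0006]
 [ 0.903   0.4296 -0.0024]
 [-0.0024 -0.0005 -1.    ]]
(0.43, 0.167, 0.27) [0.109  0.0228 0.0097] [-0.1376 -0.0232  7.9074]
(0.43, 0.167, 0.17) [0.1089 0.0231 0.1097] [-0.1376 -0.0232  7.9074]
```

Lever confirmed fully up (seen at 317.4,232.3; 0.50 rad predicts 317.6,232.0). Now over the bar.

Emit:
play_rows(series=[46,0.025,0.005,0.005,0,0,4,46,0.05,0.01,0.01,0,0,7.9,46,0.075,0.016,0.02,0,0,7.9,46,0.095,0.021,0.04,0,0,7.9,46,0.105,0.023,0.065,0,0,7.9,46,0.109,0.023,0.085,0,0,7.9,46,0.109,0.023,0.1,0,0,7.9,46,0.109,0.023,0.1,0,0,7.9,46,0.109,0.023,0.1,0,0,7.9])

```text
time: 8.05
position: [0.4293, 0.1653, 0.18]
tool_rot: [-1.849, -2.538, 0.005]
ft_force: [0.5, -0.3, 1.9]
grip_width: 0.462
```

```bash
python3 - <<'E'
from go import *
import cv2
st()
d=get_image("wrist"); np.savez("wrist3.npz",**d); cv2.imwrite("pics/wrist5.png",d["frame"][:,:,::-1])
print(*rel((.43,.167,.071),.306))
E
```

```text
t 8.05 p [0.4293 0.1653 0.18  ] F [ 0.467  -0.3325  1.8726] g 0.462145072946251 q [-0.4983 -0.0546  0.0708  1.9586  0.0042  1.2409 -0.1174]
R cols [[-0.3066  0.9518 -0.0005]
 [ 0.9518  0.3066 -0.0034]
 [-0.0031 -0.0015 -1.    ]]
[0.0015 0.0002 0.1103] [-0.0428  0.0033  0.3059]
```

View pics/wrist5.png

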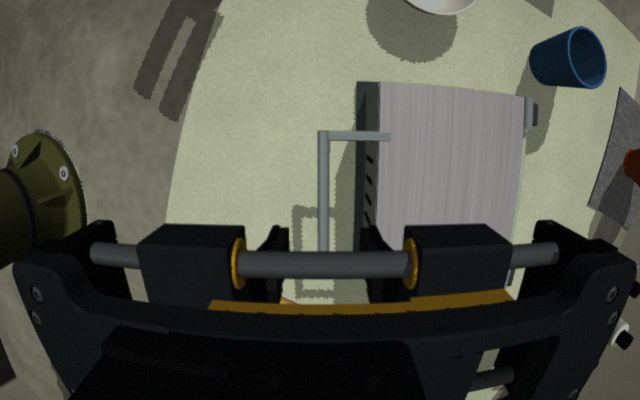

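The bar (column ~323) runs straight between the fingers (~285 and ~362). Descend and grip.

Emit:
play_rows(series=[46,0.0015,0,0.02,0,0,0.3,46,0.0015,0,0.045,0,0,0.3,46,0.0015,0,0.07,0,0,0.3,46,0.0015,0,0.09,0,0,0.3,46,0.0015,0,0.102,0,0,0.3,46,0.0015,0,0.109,0,0,0.3,46,0.0015,0,0.11,0,0,0.3,46,0.0015,0,0.11,0,0,0.3])

```text
time: 8.77
position: [0.4307, 0.1675, 0.0724]
tool_rot: [1.856, 2.534, 0.002]
ft_force: [-1.2, 2.0, -0.3]
grip_width: 0.459
```

```bash
python3 - <<'E'
from go import *
import cv2
st()
d=get_image("wrist"); a=d["frame"][80:300,200:460,::-1]; b=get_image("side")["frame"][140:260,200:360,::-1]
cv2.imwrite("pics/6.png",np.hstack([cv2.resize(a,(400,400)),cv2.resize(b,(400,400))]))
print(*rel((.43,.167,.071),.306))
E
```

```text
t 8.77 p [0.4307 0.1675 0.0724] F [-1.162   2.0187 -0.3211] g 0.45896567530828275 q [-0.4974  0.0579  0.0711  2.0799 -0.0049  1.0027 -0.1177]
R cols [[-0.3013  0.9535  0.0002]
 [ 0.9535  0.3013  0.0013]
 [ 0.0011  0.0006 -1.    ]]
[-0.0004 -0.0013  0.0019] [ 0.1456 -0.0237  0.0159]
```

View pics/6.png

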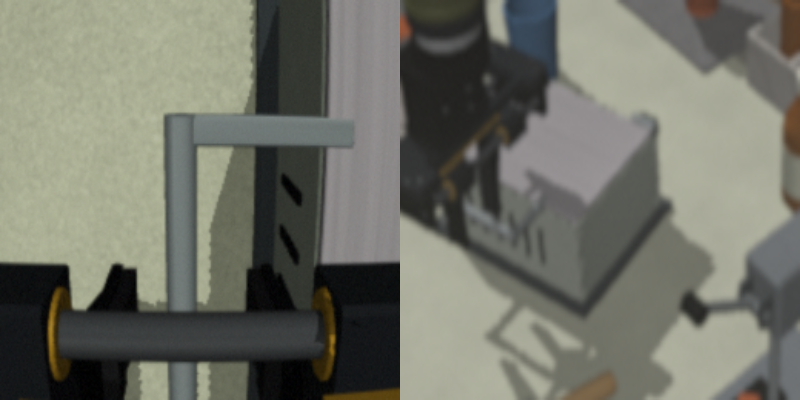

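The bar sits ~3 mm outward of centre, so I'll shift -3 mm in tool y and then close.

Emit:
play_rows(series=[46,0,-0.003,0.001,0,0,0,46,0,-0.003,0.001,0,0,0,5,0,-0.003,0.001,0,0,0,5,0,-0.003,0.001,0,0,0,5,0,-0.003,0.001,0,0,0,5,0,-0.003,0.001,0,0,0,5,0,-0.003,0.001,0,0,0,5,0,-0.003,0.001,0,0,0,5,0,-0.003,0.001,0,0,0], force=20)

```text
time: 9.62
position: [0.4277, 0.1666, 0.0706]
tool_rot: [1.856, 2.534, 0.002]
ft_force: [1.6, 0.1, -1.7]
grip_width: 0.101
```

```bash
python3 - <<'E'
from go import *
st()
E
```

```text
t 9.62 p [0.4277 0.1666 0.0706] F [ 1.6415  0.1133 -1.7409] g 0.10128853226679817 q [-0.498   0.0536  0.0703  2.0884 -0.0044  0.9985 -0.1188]
R cols [[-0.3018  0.9534  0.0001]
 [ 0.9534  0.3018  0.0013]
 [ 0.0012  0.0004 -1.    ]]
```

Emit:
play_rows(series=[5,0,0.0003,-0.0099,0,0,0,5,0,0.001,-0.0199,0,0,0,5,0,0.0023,-0.0297,0,0,0,5,0,0.0042,-0.0395,0,0,0,5,0,0.0065,-0.0492,0,0,0,5,0,0.0093,-0.0587,0,0,0,5,0,0.0126,-0.0681,0,0,0,5,0,0.0164,-0.0773,0,0,0,5,0,0.0207,-0.0863,0,0,0,5,0,0.0255,-0.095,0,0,0])

```text
time: 10.45
position: [0.4537, 0.1748, 0.1667]
tool_rot: [1.855, 2.532, 0.007]
ft_force: [9.3, 4.0, -9.2]
grip_width: 0.104
```

```bash
python3 - <<'E'
from go import *
import cv2
st()
for a in range(33,91,3):
    t=np.radians(a);t0=np.radians(30 if a<=60 else 60); print(a,np.round(.19*(np.cos(t0)-np.cos(t)),4),np.round(.19*(np.sin(t0)-np.sin(t)),4))
b=get_image("side")["frame"][60:260,140:400,::-1]
cv2.imwrite("pics/7.png",cv2.resize(b,None,fx=2.5,fy=2.5))
E
```

```text
t 10.45 p [0.4537 0.1748 0.1667] F [ 9.2622  4.0364 -9.2082] g 0.10384868279455675 q [-0.4975  0.0055  0.0752  1.9276 -0.0001  1.2033 -0.1159]
R cols [[-0.3017  0.9534  0.0003]
 [ 0.9534  0.3017  0.0052]
 [ 0.0049  0.0019 -1.    ]]
33 0.0052 -0.0085
36 0.0108 -0.0167
39 0.0169 -0.0246
42 0.0233 -0.0321
45 0.0302 -0.0394
48 0.0374 -0.0462
51 0.045 -0.0527
54 0.0529 -0.0587
57 0.0611 -0.0643
60 0.0695 -0.0695
63 0.0087 -0.0047
66 0.0177 -0.009
69 0.0269 -0.0128
72 0.0363 -0.0162
75 0.0458 -0.019
78 0.0555 -0.0213
81 0.0653 -0.0231
84 0.0751 -0.0244
87 0.0851 -0.0252
90 0.095 -0.0255
```

View pics/7.png

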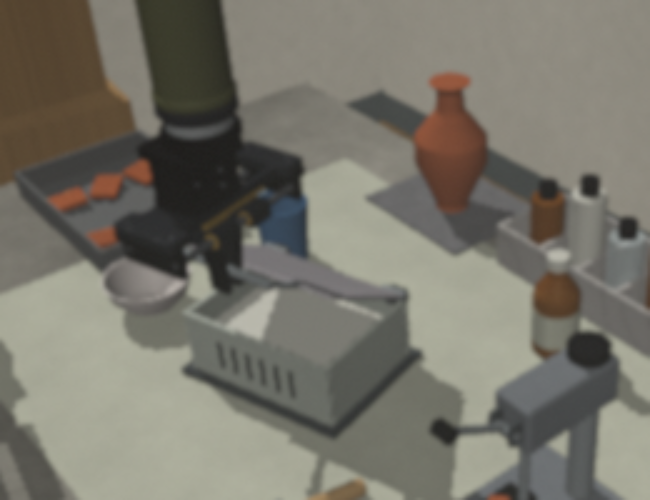

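Flap follows at 30°, with mild ~13 N radial tension. I'll continue with a 2 mm inward correction.

Emit:
play_rows(series=[5,0,0.0065,-0.0075,0,0,0,5,0,0.0125,-0.0157,0,0,0,5,0,0.0187,-0.0235,0,0,0,5,0,0.025,-0.031,0,0,0,5,0,0.0318,-0.0382,0,0,0,5,0,0.0388,-0.045,0,0,0,5,0,0.0463,-0.0513,0,0,0,5,0,0.0541,-0.0572,0,0,0,5,0,0.0622,-0.0628,0,0,0,5,0,0.0705,-0.0678,0,0,0])

```text
time: 11.33
position: [0.5185, 0.1953, 0.2331]
tool_rot: [-1.855, -2.534, 0.003]
ft_force: [1.3, 0.4, -7.1]
grip_width: 0.099
```

```bash
python3 - <<'E'
from go import *
st()
E
```

```text
t 11.33 p [0.5185 0.1953 0.2331] F [ 1.3015  0.35   -7.1294] g 0.09936975294143825 q [-0.4915  0.1131  0.0906  1.6795 -0.0104  1.352  -0.0926]
R cols [[-0.3018  0.9534 -0.0003]
 [ 0.9534  0.3018 -0.0026]
 [-0.0024 -0.001  -1.    ]]
```

Emit:
play_rows(series=[5,0,0.0087,-0.0047,0,0,0,5,0,0.0175,-0.009,0,0,0,5,0,0.0265,-0.0126,0,0,0,5,0,0.036,-0.016,0,0,0,5,0,0.0458,-0.0188,0,0,0,5,0,0.055,-0.021,0,0,0,5,0,0.064,-0.0228,0,0,0,5,0,0.073,-0.024,0,0,0,5,0,0.0815,-0.0248,0,0,0,5,0,0.088,-0.0252,0,0,0])

```text
time: 12.17
position: [0.6024, 0.2218, 0.2582]
tool_rot: [-1.855, -2.533, 0.004]
ft_force: [-1.1, 0.5, -4.3]
grip_width: 0.101
```

Emit:
play_rows(series=[5,0,0,0,0,0,0,5,0,0,0,0,0,0,5,0,0,0,0,0,0])

```text
time: 12.42
position: [0.6021, 0.2217, 0.2581]
tool_rot: [-1.856, -2.534, 0.002]
ft_force: [-0.3, -0.3, -4.7]
grip_width: 0.104
```

```bash
python3 - <<'E'
from go import *
import cv2
st()
print(*rel((.6089,.2239,.261),.306))
for n in ["side","top"]:
    d=get_image(n); np.savez(n+"8.npz",**d); b=d["frame"][:,:,::-1]
    b=b[80:240,190:350] if n=="side" else b[120:280,180:340]
    cv2.imwrite(f"pics/{n}8.png",cv2.resize(b,None,fx=3.7,fy=3.7,interpolation=cv2.INTER_CUBIC))
E
```

```text
t 12.42 p [0.6021 0.2217 0.2581] F [-0.33   -0.3296 -4.6571] g 0.10436957705378593 q [-0.4775  0.2881  0.1052  1.4242 -0.0301  1.4322 -0.0658]
R cols [[-0.3017  0.9534 -0.0001]
 [ 0.9534  0.3017 -0.0013]
 [-0.0011 -0.0005 -1.    ]]
[ 0.      0.0072 -0.0029] [-0.0717  0.0083  0.0298]
```

View pics/side8.png

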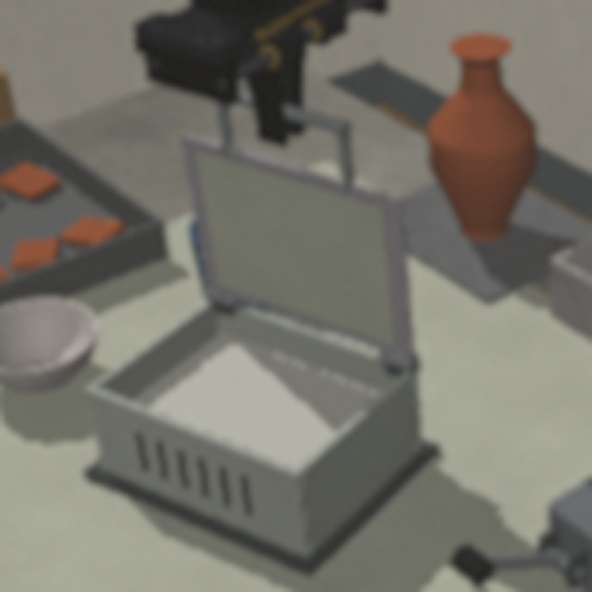

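View pics/top8.png

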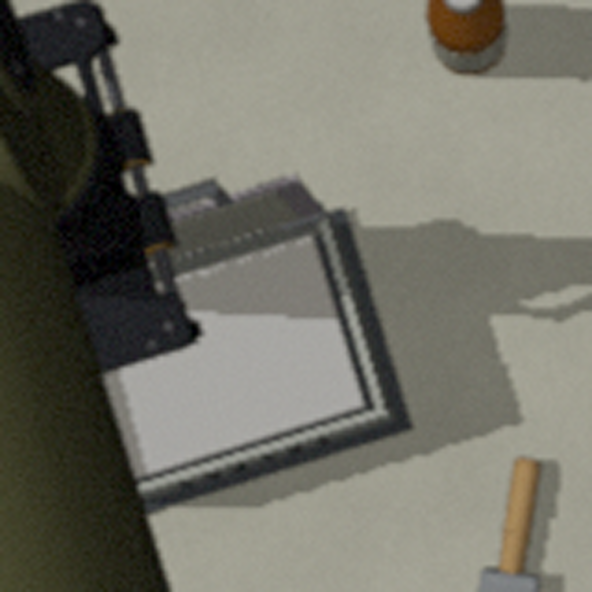

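Emit:
play_rows(series=[5,0,0.0025,-0.0002,0,0,0,5,0,0.005,-0.0003,0,0,0,5,0,0.0068,-0.0003,0,0,0,5,0,0.0072,-0.0003,0,0,0,5,0,0.0072,-0.0003,0,0,0,5,0,0.0072,-0.0003,0,0,0])

```text
time: 13.02
position: [0.6093, 0.2239, 0.2584]
tool_rot: [-1.856, -2.534, 0.001]
ft_force: [-0.2, -0.7, -9.7]
grip_width: 0.098
```

```bash
python3 - <<'E'
from go import *
import cv2
st()
print(*rel((.6089,.2239,.261),.306))
for n in ["side","top"]:
    d=get_image(n); np.savez(n+"9.npz",**d); b=d["frame"][:,:,::-1]
    b=b[90:190,220:320] if n=="side" else b[160:240,210:290]
    f=6 if n=="side" else 7
    cv2.imwrite(f"pics/{n}9.png",cv2.resize(b,None,fx=f,fy=f,interpolation=cv2.INTER_CUBIC))
E
```

```text
t 13.02 p [0.6093 0.2239 0.2584] F [-0.1946 -0.6574 -9.7107] g 0.09848699182295201 q [-0.476   0.3039  0.1062  1.4037 -0.0319  1.4365 -0.0639]
R cols [[-0.3017  0.9534 -0.0002]
 [ 0.9534  0.3017 -0.0008]
 [-0.0008 -0.0004 -1.    ]]
[ 0.0001 -0.0003 -0.0026] [-0.0484  0.0098  0.0267]
```

View pics/side9.png

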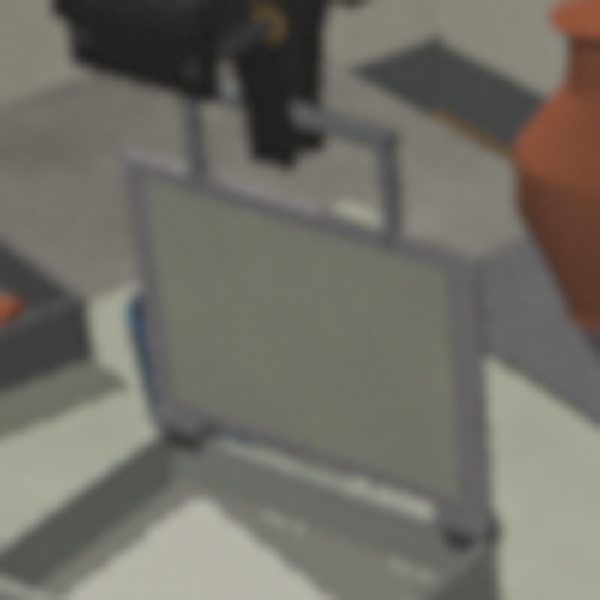

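View pics/top9.png

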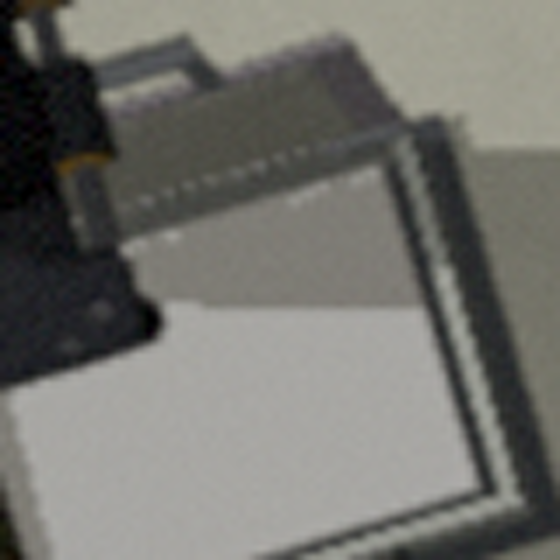

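```bash
python3 - <<'E'
from h import *
np.set_printoptions(precision=4,suppress=True)
T=load("top");S=load("side")
A=lambda x,y:((x+.5)/5-.5+185,(y+.5)/5-.5+165)
Q=lambda x,y:((x+.5)/3.3-.5+200,(y+.5)/3.3-.5+140)
t9=lambda x,y:((x+.5)/7-.5+210,(y+.5)/7-.5+160)
s9=lambda x,y:((x+.5)/6-.5+220,(y+.5)/6-.5+90)
ux=np.array([.9534,.3017]);
b1,r=tri([(T,*t9(187,43)),(S,*s9(390,137))])[:2]; print("up corner tri",b1)
b0=tri([(T,*A(436,451)),(S,*Q(153,230))])[0]; print("shut corner tri",b0, "dx along",(b1-b0)[:2]@ux,"dz",(b1-b0)[2],"lat",(b1-b0)[:2]@[-.3017,.9534])
print("top z known: ",(bp(T,*t9(187,43),.28)-bp(T,*A(436,451),.09))[:2]@ux)
print("side z known: ",(bp(S,*s9(390,137),.28)-bp(S,*Q(153,230),.09))[:2]@ux)
# predicted up corner pixels for theta
bm=np.array([.4277,.1666])
for lat in [0]:
  shut=bp(T,*A(436,451),.09)[:2]; l=(shut-bm)@[-.3017,.9534]; print("lat",l)
H=bm+ux*.19
for th in (1.52,1.57,1.62):
  P=np.r_[H-ux*.19*np.cos(th)+l*np.array([-.3017,.9534]),.09+.19*np.sin(th)]
  print(th,"top",pj(T,P),"side",pj(S,P))
print("seen",t9(187,43),s9(390,137))
E
```

```text
up corner tri [0.6298 0.1714 0.2807]
shut corner tri [0.4472 0.1133 0.0925] dx along 0.19164934912123216 dz 0.1882670824513955 lat 0.0002542138332923083
top z known:  0.19329528629926276
side z known:  0.18903981204005124
lat -0.055568795084938914
1.52 top [237.4971 172.5519] side [281.5789 114.7626]
1.57 top [236.2279 168.2642] side [283.7744 113.1917]
1.62 top [235.0047 164.0311] side [285.9584 111.8041]
seen (236.28571428571428, 165.71428571428572) (284.5833333333333, 112.41666666666667)
```

Emit:
play_rows(series=[5,0,-0.0002,0.001,0,0,0,5,0,-0.0002,0.001,0,0,0,5,0,-0.0002,0.001,0,0,0,5,0,-0.0002,0.001,0,0,0,5,0,-0.0002,0.001,0,0,0,5,0,-0.0002,0.001,0,0,0], force=30)

```text
time: 13.62
position: [0.6094, 0.2241, 0.2583]
tool_rot: [1.856, 2.534, 0.001]
ft_force: [-0.3, -0.5, -5.0]
grip_width: 0.096
```

```bash
python3 - <<'E'
from go import *
import cv2
st()
print(*rel((.6089,.2239,.261),.306))
for n in ["side","top"]:
    d=get_image(n); b=d["frame"][:,:,::-1]; cv2.imwrite(f"pics/{n}10.png",b)
st()
E
```

```text
t 13.62 p [0.6094 0.2241 0.2583] F [-0.256  -0.4711 -4.9965] g 0.0961543820077672 q [-0.476   0.303   0.106   1.405  -0.0319  1.4345 -0.0639]
R cols [[-0.3018  0.9534  0.    ]
 [ 0.9534  0.3018  0.0008]
 [ 0.0007  0.0003 -1.    ]]
[-0.     -0.0005 -0.0027] [ 0.0437 -0.0024  0.0314]
t 13.72 p [0.6094 0.2241 0.2583] F [-0.436  -1.5935 -5.2815] g 0.09817551808092612 q [-0.476   0.3031  0.1061  1.405  -0.0319  1.4344 -0.0639]
R cols [[-0.3017  0.9534  0.    ]
 [ 0.9534  0.3017  0.0008]
 [ 0.0007  0.0003 -1.    ]]
```

View pics/side10.png

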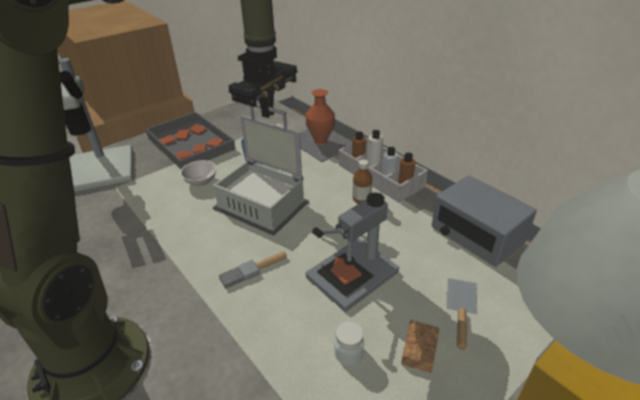

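View pics/top10.png

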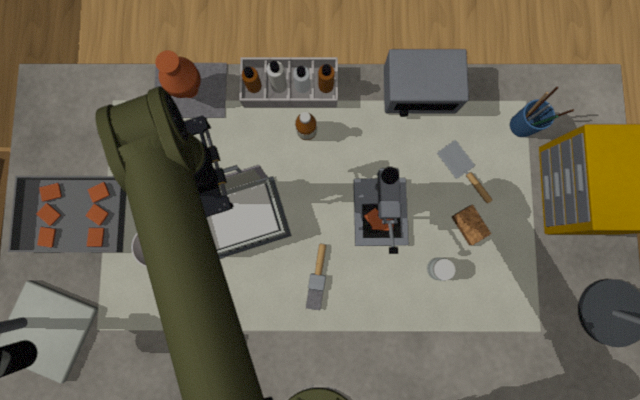

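Side and top show the flap upright (side ~272,145), the lever up with its knob at (317,232), and the loose items unmoved. The encoder and the cameras both put the flap a hair (0.5–1 mm) past upright, so one small nudge back.

Emit:
play_rows(series=[5,0,-0.0008,0,0,0,0,5,0,-0.0008,0,0,0,0,5,0,-0.0008,0,0,0,0,5,0,-0.0008,0,0,0,0,5,0,-0.0008,0,0,0,0,5,0,-0.0008,0,0,0,0,5,0,-0.0008,0,0,0,0,5,0,-0.0008,0,0,0,0])

```text
time: 14.38
position: [0.6087, 0.2238, 0.2583]
tool_rot: [1.856, 2.534, 0.001]
ft_force: [-0.7, -1.3, -1.9]
grip_width: 0.096
```

```bash
python3 - <<'E'
from go import *
st(); print(*rel((.6089,.2239,.261),.306), "qd",np.abs(get_state()["qd"]).max())
close_job()
E
```

```text
t 14.38 p [0.6087 0.2238 0.2583] F [-0.6588 -1.2584 -1.9048] g 0.09589730651677522 q [-0.4762  0.3013  0.106   1.4071 -0.0317  1.434  -0.0641]
R cols [[-0.3018  0.9534  0.    ]
 [ 0.9534  0.3018  0.0008]
 [ 0.0008  0.0003 -1.    ]]
[ 0.      0.0002 -0.0027] [ 0.0472 -0.0012  0.0311] qd 0.005718444169325004
the job is handed in; nothing more can be done
```

I raised the lever to its stop, then swung the flap up by its bar. I handed the job in at 14.4 s with the flap upright, still and gripped.

- **Lever:** I gripped it by the knob, raised it to its stop (24 N upward at the stop), then released it. Afterwards the side camera saw the knob within half a pixel of the fully-up position, and the foot was clear of the sherd.
- **Flap angle:** From the arm's readings, the bar had moved 189.8 mm of the 190 mm needed along the lamp's axis, so the flap was within about 0.01 rad of straight up.
- **Holding force:** The grip was set to 30 N. The wrist force was about 2 N and the joints were at rest.
- **Bench:** The last side and top views showed the loose items where they were. In the top view the arm hid the mug and most of the bowl, and I compared the pictures by eye only.
- **Checks that disagreed:** The cameras differed by about 2 mm either way on the bar's travel (top 193 mm, side 189 mm, both together 191.6 mm), within their calibration error. The bar sits about 3 mm off the pads' centre along the fingers. I did not take another picture after the final 0.8 mm correction.

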